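Empty the parts bin and hold it against the mounting stop

ROBOT

A 6-joint arm with a two-finger parallel gripper is mounted at the origin on a cart in front of the work surface, level with it; the furniture and walls round the work are solid. World frame = base frame: x ahead of the robot, y to its left, z up, the work surface at z = 0. Lengths are in m, angles in rad, forces in N, time in s.
With the tool pointing down it reaches from about 0.35 to 0.975 m from the base axis. Payload 4.9 kg.
Tool frame: the origin (TCP) lies midway between the tips of the shut fingers; the grasp point (between the pads) lies 19 mm behind it; z points along the fingers, y is the direction in which the jaws open and shut (so a half turn about z gives the same grasp; the last joint's range is limited). The gripper opens to 85 mm and grips with 20 to 120 N. Pads are 22 mm wide; open, the fingers measure 114 mm over their backs; the gripper's body (76 mm by 85 mm) begins 54 mm behind the grasp point. The pads swing forward as they close: fully open they stand 13 mm farther back than shut.
Start: joints at [-1.278, 0.053, 1.613, -0, 1.476, -0.119], TCP at [0.25, -0.573, 0.206] pointing down, gripper open.
Joint ranges: [-3.01, 3.01], [-1.01, 2.22], [0.06, 2.58], [-1.02, 4.17], [0.09, 2.62], [-3.14, 3.14]. Speed limits (rad/s): [2.57, 2.57, 3.14, 3.14, 3.14, 3.14].

INTERFACE

Orientations are given as a rotation vector (axis times angle).
In Python, from station import ctrl gives the robot as it stands.
- The arm moves only by the tool play_rows, never from a script. Its argument "motion" is a list that holds one entry, the list of rows, each a list of 7 numbers: the closure, from -1 (fully open) to 1 (shut), then the shift along the tool's x, y, z in cm, then the turn, a rotation vector about the tool's x, y, z in degrees. A call has 1 to 20 rows; each row is the pose to reach, as a shift and turn from the pose measured when the call began, along the tool's axes at that moment; what a row does not reach only later rows make up. A row lasts 1/8 s, in which the tool goes at most 62.5 mm and 10.7 degrees, less where a joint would pass 70% of its speed; a pose out of reach is approached as far as the arm can. A call with a gripper value outside its range is refused whole. The fingers move at their own pace and stop on an object; "newtons" is the grip in N (left out, the last holds). Time passes only in rows, so rows that repeat a pose let the fingers close. It gives the time, the measured TCP pose, the force and the opening at its end, in the units of the state.
- ctrl.get_obs(): the state, without advancing time (a new reading comes with each control period).
- ctrl.get_image(name): name is "scene" or "top"; returns a dict with "color" (420x560x3 uint8, red, green, blue), "mtx" (3x3 intrinsics, pixels), "T" (4x4, takes a point from camera to world coordinates). Camera axes: x right, y up, looking along -z (the intrinsics and any distortion apply to the point x, -y, -z); pixel columns grow to the right and rows downward; lengths in m; the calibration is good to about 2 mm. A picture is of the moment at which its call begins. There is no depth.
- ctrl.finish_job(): hands the job in, once; it reports no verdict.
The state is a dict: "t": time; "q": joint angles; "dq": joint speeds; "effort": joint torques, N m; "tool_pos": TCP position; "tool_rot": TCP orientation; "contact_force": force on the tool from outside, world axes, zero at the start; "wrist_torque": the same for the moment, N m; "opening": finger opening in m.
Only numpy, scipy, OpenCV 4.12 (cv2) and the standard library are available. Lean on these libraries where they do the work, as an engineer would, in place of code of your own. Each camera call takes 0.05 s, during which the arm holds its last target.

TASK

Tip the four ceramic ingots out of the small blue parts bin into the steel tray. Then stand the bin upright and square on the ledge of the mounting fixture, centred with its flat back against the stop plate, and press it back steadily so that the tip of the black pointer lies in the green band, never as far as the red one: I will drive the screws, so your program finishes while you are still holding it pressed there. Push only on the bin, not on the fixture, and leave the other things on the worktop where they are.

Things in the scene. Friction and masses are not known exactly. Their poses are not given: they have to be found in the camera images.
- bin: Small blue open parts bin, loose, 0.1 to 0.17 kg, 56 wide (y), 80 high. Origin on its underside, z up; flat back at x = +36; front lip at x = -51. Upright parallel cheeks at y = +-28: 80 high for x = -4 to 36 (grip across them from above), 34 high in front of that. Floor 4 thick; inside, the front is a 35 degree slope up to the lip, over which pieces slide out when it is tipped to its front. mm.
- bin_back (a point): Centre of the bin's flat back face: bin x = +36 mm, y = 0, z = 40 mm, same axes as the bin.
- bin_lip (a point): Middle of the bin's front lip: bin x = -51 mm, y = 0, z = 32 mm, same axes as the bin.
- ingot_0: Glazed white ceramic ingot: cylinder 12 mm across, 12 mm high, 12 g, origin at the centre of one end. Starts in the bin. Slippery (friction 0.2, slides on a 15 degree slope): a bin tipped about 75 degrees or more to its front drains.
- ingot_1: Ingot like ingot_0, cream.
- ingot_2: Ingot like ingot_0.
- ingot_3: Ingot like ingot_0, cream.
- tray: Open steel tray, fixed, 100 mm (x) by 130 mm (y), 36 mm high, walls 3 mm. Origin: centre of its underside, z up.
- fixture: Mounting fixture, fixed. Origin on its underside, below the resting stop plate's front face; x points from ledge to stop, z up. Ledge: polished slippery plate 84 mm wide, top 6 mm up, from x = -80 mm to the stop. Behind the stop a grey housing (x = 42 to 88 mm, 60 mm wide, top 76 mm up), with a green band and, farther back, a red band across its top.
- stop_face (a point): Centre of the front face of the stop plate, 46 mm above the worktop; moves with the plate; axes as the fixture's. The plate is 50 mm wide, from 10 to 74 mm above the worktop, and carries a black pointer that slides over the bands.
- stop_plate (a joint): How far the spring-backed stop plate is pushed back along the fixture's +x, m: 0 at rest, 0.034 at its end. Spring 500 N/m: 0.010 to 0.022 (5 to 11 N) puts the pointer's tip in the green band, from 0.030 it is on the red band.
- cement_pot: Small white pot with a green lid, 47 mm across, 40 mm high, loose bystander. Origin: centre of its underside.
- brown_jar: Small brown jar with a black lid, 44 mm across, 52 mm high, loose bystander. Origin: centre of its underside.

How it is judged:
On the way, in this order (a step that is already met when the one before it is completed fails the run):
1. the bin is held up and tipped over the tray, its mouth pointing down into it (angle between bin's own z axis and vertical above 0.6 rad and horizontal distance between bin_lip and tray below 0.11 m and contact force between the fingers and bin above 2 N), for 0.1 s.
2. all four ingots lie in the tray (x of ingot_0 in the frame of tray between -0.05 and 0.05 m and y of ingot_0 in the frame of tray between -0.065 and 0.065 m and height (world z) of each of ingot_0, ingot_1, ingot_2, ingot_3 below 0.04 m and x of ingot_1 in the frame of tray between -0.05 and 0.05 m and y of ingot_1 in the frame of tray between -0.065 and 0.065 m and x of ingot_2 in the frame of tray between -0.05 and 0.05 m and y of ingot_2 in the frame of tray between -0.065 and 0.065 m and x of ingot_3 in the frame of tray between -0.05 and 0.05 m and y of ingot_3 in the frame of tray between -0.065 and 0.065 m), for 0.2 s.
3. the bin, upright on the ledge and square to the stop, is pressed so that the pointer is in the green band (value of joint stop_plate between 0.009 and 0.0235 m and contact force between bin and fixture above 3.5 N and contact force between the arm and fixture below 1 N and contact force between the fingers and bin above 2 N and angle between bin's own z axis and vertical below 0.12 rad and angle between the x axis of bin and the x axis of fixture, either way round below 0.12 rad and x of bin_back in the frame of stop_face between -0.004 and 0.004 m and y of bin in the frame of fixture between -0.008 and 0.008 m and z of bin in the frame of fixture between 0.003 and 0.012 m), for 0.5 s.
At the end, for the whole second after the job is handed in: Ingots in the tray; the robot still holds the bin upright on the ledge (within 4 mm), centred within 8 mm, square within 7 degrees, back on the stop plate, which is pressed back 9 to 23.5 mm (pointer in the green band) and steady; the arm does not touch the fixture (all of step 2 and all of step 3 and linear speed of bin below 0.01 m/s); the arm keeps its last pose, push and grip.
It fails at once if the stop plate was driven back until the pointer reached the red band (value of joint stop_plate above 0.0295 m).
It fails at once if a bystander was moved or knocked over (distance of any of cement_pot, brown_jar from where it was at the start of the episode above 0.03 m).
It also fails if it takes over 62 s, if anything falls off the work surface, if the arm or the gripper's body presses on something with over 40 N, if the wrist force passes 120 N, or if a joint passes its speed limit or range.

## Working session

There is one attempt and no reset: what is moved stays moved. The work goes in short steps, Python scripts to look and compute and a tool call to move; the robot and the scene stay as the last step left them, time stands still between calls to the robot, and variables do not carry over. Pictures are saved under pics/ and viewed, and the job is handed in when it is done.

Besides the shell and the picture viewer there is one more tool, called after "Request:" as name(argument=value, ...) on one line, values as JSON. play_rows: Moves the arm, as the interface text tells. Its arguments: {"type":"object","properties":{"motion":{"type":"array"},"newtons":{"type":"number"}},"required":["motion"]}

```bash
ls; mkdir -p pics
python3 - <<'E'
from station import ctrl
import cv2
print(ctrl.get_obs())
for n in("scene","top"):
    im=ctrl.get_image(n); cv2.imwrite(f"pics/{n}0.png",im["color"][:,:,::-1]); print(im["mtx"],im["T"],[k for k in im])
E
```

```text
pics
{'t': 0.0, 'q': array([-1.27804430e+00,  5.33741341e-02,  1.61428339e+00,  1.14862309e-05,
        1.47602255e+00, -1.19014002e-01]), 'dq': array([-9.00084110e-04,  5.61774919e-05, -1.72626756e-03,  1.10693290e-03,
       -2.12134353e-03,  1.89659255e-04]), 'effort': array([-8.26637206e-04, -3.93675971e+01, -3.70178890e+01, -1.89704037e-04,
        6.92932677e-03,  3.01460030e-07]), 'tool_pos': array([ 0.24994175, -0.57210946,  0.20505871]), 'tool_rot': array([-3.07320863e+00, -6.41813808e-01,  2.66409068e-04]), 'contact_force': array([-1.09571355, -0.39524633,  0.67051684]), 'wrist_torque': array([-0.01865433, -0.00415483, -0.03390985]), 'opening': 0.08497165744649324}
[[489.06761061   0.         282.73070037]
 [  0.         489.06761061 208.59654992]
 [  0.           0.           1.        ]] [[-0.43231415  0.7066235  -0.56016756  0.03983586]
 [-0.90170528 -0.34267151  0.26363577  0.40509867]
 [-0.00566223  0.61907952  0.78530789  0.72109536]
 [ 0.          0.          0.          1.        ]] ['color', 'mtx', 'T']
[[398.93157616   0.         277.24762579]
 [  0.         398.93157616 210.77895409]
 [  0.           0.           1.        ]] [[-0.00768868  0.99523524 -0.09719931  0.44149056]
 [-0.9996929  -0.00994013 -0.02270022  0.16592626]
 [-0.02355823  0.09699492  0.99500603  0.90732721]
 [ 0.          0.          0.          1.        ]] ['color', 'mtx', 'T']
```

View pics/scene0.png

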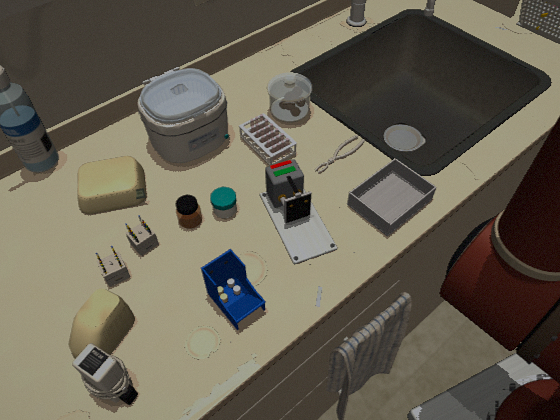

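View pics/top0.png

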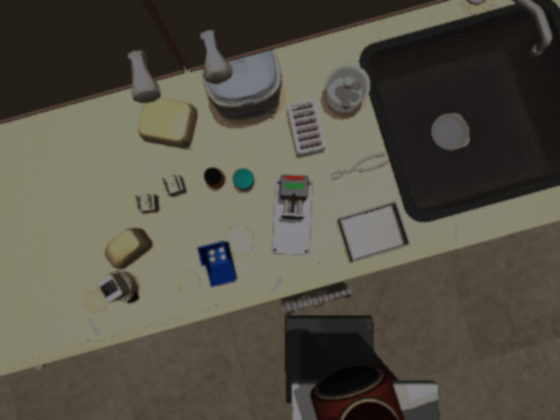

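The scene view shows the blue bin at about (233,287), the fixture at (297,215), the tray at (391,195), the pot at (223,200) and the jar at (188,210). In the top view the bin is at (218,262), the fixture at (293,215) and the tray at (373,233). I'll zoom in next.

```bash
cat > h.py <<'E'
import numpy as np, cv2
from station import ctrl
def load(n):
    im=ctrl.get_image(n); return im["color"],im["mtx"],im["T"]
def ray(K,T,p):
    d=np.linalg.solve(K,[p[0],p[1],1.]); d=np.array([d[0],-d[1],-d[2]])
    return T[:3,3],T[:3,:3]@d
def plane(K,T,p,z):
    o,d=ray(K,T,p); return o+d*(z-o[2])/d[2]
def proj(K,T,P):
    c=T[:3,:3].T@(np.asarray(P)-T[:3,3]); u=K@np.array([c[0],-c[1],-c[2]]); return u[:2]/u[2]
def crop(img,x0,y0,w,h,s,name):
    cv2.imwrite(name,cv2.resize(img[y0:y0+h,x0:x0+w,::-1],None,fx=s,fy=s,interpolation=cv2.INTER_CUBIC))
E
python3 - <<'E'
from h import *
s,K,T=load("scene"); t,K2,T2=load("top")
crop(s,190,150,150,190,3.1,"pics/s1.png") if 0 else crop(s,190,150,190,140,4,"pics/s1.png")
crop(s,190,230,190,140,4,"pics/s1b.png")
crop(t,190,160,130,100,6,"pics/t1.png"); crop(t,190,190,240,110,3.3,"pics/t2.png")
np.savez("f0.npz",s=s,t=t,K=K,T=T,K2=K2,T2=T2)
E
```

```text
(no output)
```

View pics/s1.png

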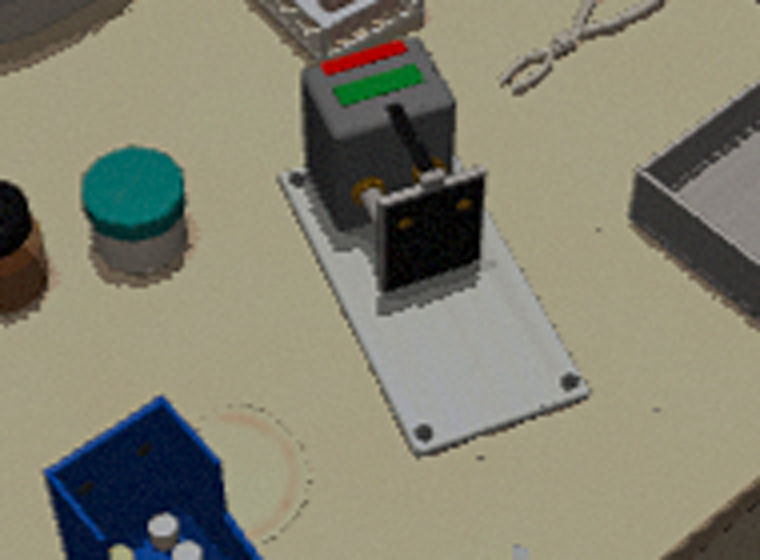

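View pics/s1b.png

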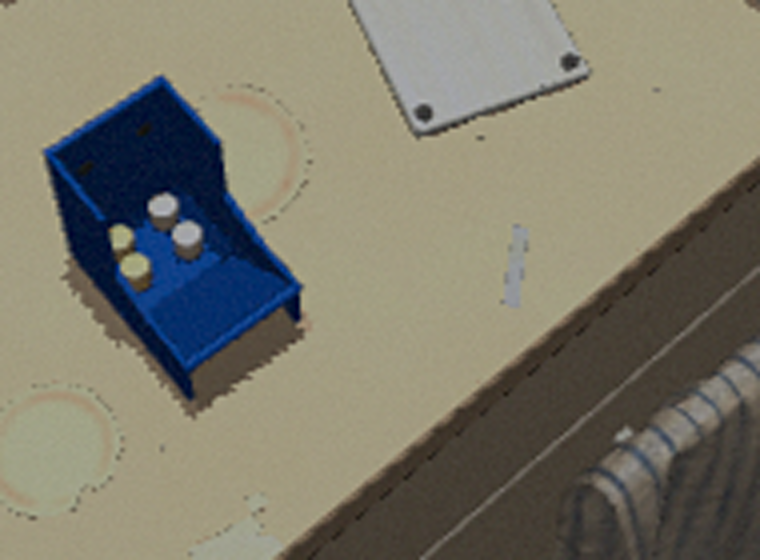

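View pics/t1.png

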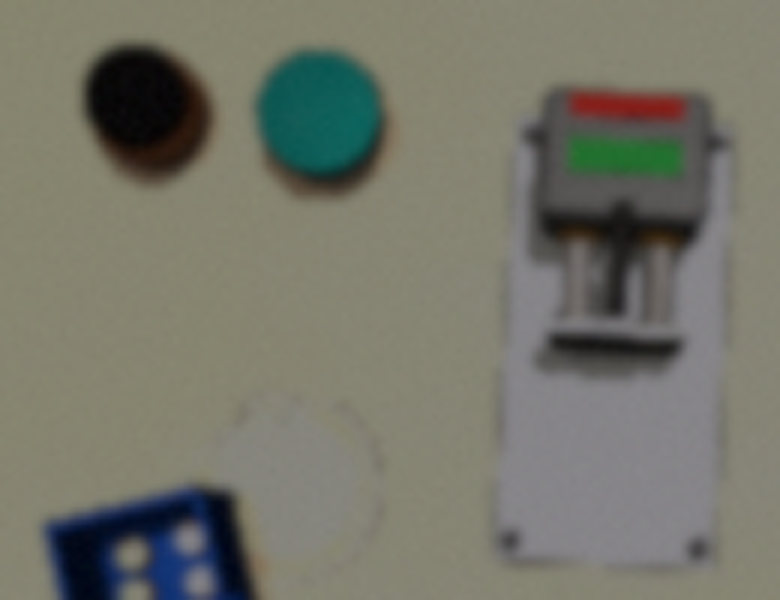

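View pics/t2.png

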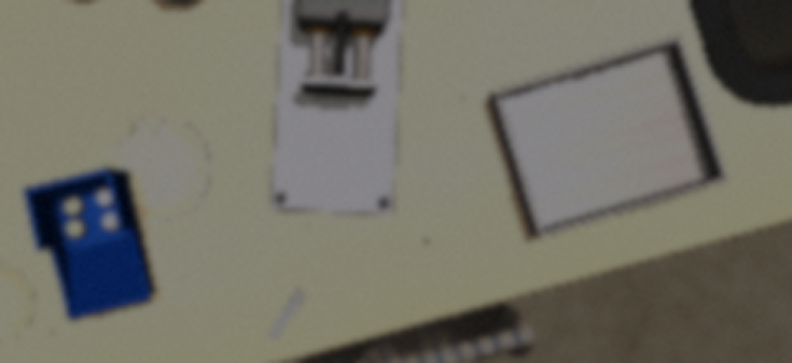

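These close-ups show the bin with its mouth towards the robot, its back-top corners at about scene (201,267) and (230,249) and its lip corners at (236,321) and (265,302). The fixture ledge's front corners are at scene (295,263) and (337,248). Next I'll measure with masks and rays.

```bash
cat > m.py <<'E'
from h import *
f=np.load("f0.npz")
def cont(img,mask):
    c,_=cv2.findContours(mask.astype(np.uint8),cv2.RETR_EXTERNAL,cv2.CHAIN_APPROX_NONE)
    return max(c,key=cv2.contourArea)
for n,img,K,T in(("scene",f["s"],f["K"],f["T"]),("top",f["t"],f["K2"],f["T2"])):
    hsv=cv2.cvtColor(img,cv2.COLOR_RGB2HSV)
    blue=(hsv[...,0]>105)&(hsv[...,0]<128)&(hsv[...,1]>150)
    blue[:240 if n=="scene" else 225]=0; blue[345:]=0
    c=cont(img,blue); h=cv2.convexHull(c); a=cv2.approxPolyDP(h,2,True)[:,0]
    print(n,"bin",cv2.contourArea(c)); print(a.tolist())
    for z in(0.08,0.034): print(z,[plane(K,T,p,z)[:2].round(4).tolist() for p in a])
    # teal lid
    teal=(hsv[...,0]>78)&(hsv[...,0]<98)&(hsv[...,1]>130)
    c=cont(img,teal);(m,r)=cv2.minEnclosingCircle(c);print("lid",m,r,plane(K,T,m,0.04))
    g=(hsv[...,0]>50)&(hsv[...,0]<70)&(hsv[...,1]>130);c=cont(img,g);r=cv2.minAreaRect(c);print("green",r,[plane(K,T,p,0.076)[:2].round(4).tolist() for p in cv2.boxPoints(r)])
    rd=((hsv[...,0]<6)|(hsv[...,0]>174))&(hsv[...,1]>150)&(hsv[...,2]>90);rd[:,330:]=0;c=cont(img,rd);r=cv2.minAreaRect(c);print("red",r,plane(K,T,r[0],.076))
E
python3 m.py
```

```text
scene bin 2522.0
[[230, 249], [244, 265], [264, 301], [264, 309], [237, 329], [210, 296], [202, 267]]
0.08 [[0.4605, 0.2992], [0.4239, 0.2908], [0.3548, 0.2883], [0.3432, 0.2935], [0.3317, 0.3401], [0.3966, 0.3562], [0.4485, 0.3499]]
0.034 [[0.4906, 0.2916], [0.4514, 0.2826], [0.3774, 0.2799], [0.365, 0.2855], [0.3526, 0.3355], [0.4222, 0.3527], [0.4778, 0.346]]
lid (223.0, 198.5) 12.816105842590332 [0.59361251 0.26339436 0.04      ]
green ((284.4174499511719, 170.7247772216797), (5.268045425415039, 21.263744354248047), 73.3007583618164) [[0.5838, 0.1667], [0.5813, 0.1273], [0.5691, 0.1303], [0.5717, 0.1694]]
red ((280.4449462890625, 163.81651306152344), (3.9270880222320557, 21.263744354248047), 73.3007583618164) [0.59487849 0.14762869 0.076     ]
top bin 996.5
[[226, 243], [234, 279], [212, 285], [202, 263], [199, 248]]
0.08 [[0.4562, 0.2916], [0.3823, 0.2748], [0.3704, 0.3201], [0.4154, 0.3412], [0.4463, 0.3478]]
0.034 [[0.457, 0.2986], [0.379, 0.2808], [0.3665, 0.3287], [0.414, 0.351], [0.4466, 0.3579]]
lid (243.5, 178.5) 10.12432861328125 [0.59853212 0.25965673 0.04      ]
green ((293.5, 186.0), (4.0, 17.0), 90.0) [[0.5792, 0.1681], [0.5788, 0.1323], [0.5703, 0.1325], [0.5707, 0.1682]]
red ((294.5, 177.5), (3.0, 17.0), 90.0) [0.59286417 0.14795041 0.076     ]
```

```bash
cat > m2.py <<'E'
from h import *
f=np.load("f0.npz")
S=lambda c,s,x,y:[((p[0]+.5)/s-.5+x,(p[1]+.5)/s-.5+y) for p in c]
def show(n,px,z,c="s"):
    K,T=(f["K"],f["T"]) if c=="s" else (f["K2"],f["T2"])
    P=np.array([plane(K,T,p,z)[:2] for p in px]); print(n,P.round(4).tolist(),"mean",P.mean(0).round(4)); return P
yaw=lambda d:np.degrees(np.arctan2(d[1],d[0])).round(1)
P=show("bin back top s",S([(46,150),(163,76)],4,190,230),.08); print(yaw(P[0]-P[1])-90,np.linalg.norm(P[0]-P[1]))
L=show("bin lip s",S([(184,368),(300,288)],4,190,230),.034); print(yaw(L[0]-L[1])-90,np.linalg.norm(L[0]-L[1])); d=P.mean(0)-L.mean(0);print("axis",yaw(d),np.linalg.norm(d))
P=show("bin back top t",S([(26,188),(127,169)],3.3,190,190),.08,"t"); print(yaw(P[0]-P[1])-90,np.linalg.norm(P[0]-P[1]))
L=show("bin lip t",S([(71,318),(155,297)],3.3,190,190),.034,"t"); print(yaw(L[0]-L[1])-90,np.linalg.norm(L[0]-L[1])); d=P.mean(0)-L.mean(0);print("axis",yaw(d),np.linalg.norm(d))
F=show("ledge s FL FR",S([(418,453),(590,391)],4,190,150),.006);print(yaw(F[0]-F[1])-90)
B=show("BL",S([(278,177)],4,190,150),.006);print(yaw(B[0]-F[0]))
F=show("ledge t FL FR",S([(497,563),(718,568)],6,190,160),.006,"t");print(yaw(F[0]-F[1])-90)
B=show("BL BR",S([(522,122),(735,125)],6,190,160),.006,"t");print(yaw(B[0]-F[0]),yaw(B[1]-F[1]))
P=show("plate top s",S([(379,200),(484,173)],4,190,150),.074);print(yaw(P[0]-P[1])-90)
P=show("plate top t",S([(550,340),(685,345)],6,190,160),.074,"t");print(yaw(P[0]-P[1])-90)
P=show("tray t",S([(489,96),(677,41),(723,179),(532,238)],3.3,190,190),.036,"t");print(yaw(P[0]-P[1])-90,yaw(P[1]-P[2]))
P=show("tray s",[(397,161),(435,188),(391,220),(349,196)],.036)
P=show("jar s",[(187,203)],.052);P=show("jar t",S([(135,95)],6,190,160),.052,"t")
E
python3 m2.py
```

```text
bin back top s [[0.4489, 0.3512], [0.4609, 0.2984]] mean [0.4549 0.3248]
12.799999999999997 0.054163455959574246
bin lip s [[0.3646, 0.3328], [0.376, 0.2795]] mean [0.3703 0.3062]
12.099999999999994 0.054572788536011094
axis 12.4 0.08661274311061895
bin back top t [[0.4492, 0.3509], [0.4606, 0.2872]] mean [0.4549 0.3191]
10.099999999999994 0.06469620029655261
bin lip t [[0.3643, 0.3305], [0.3776, 0.2751]] mean [0.3709 0.3028]
13.5 0.05689920369738518
axis 11.0 0.08551709986640359
ledge s FL FR [[0.4347, 0.1986], [0.4304, 0.1167]] mean [0.4326 0.1577]
-3.0
BL [[0.6018, 0.1901]] mean [0.6018 0.1901]
-2.9
ledge t FL FR [[0.4333, 0.1981], [0.4309, 0.1155]] mean [0.4321 0.1568]
-1.7000000000000028
BL BR [[0.6005, 0.1875], [0.5984, 0.1064]] mean [0.5994 0.1469]
-3.6 -3.1
plate top s [[0.5178, 0.1769], [0.5116, 0.1295]] mean [0.5147 0.1532]
-7.5
plate top t [[0.5113, 0.1766], [0.5091, 0.1296]] mean [0.5102 0.1531]
-2.700000000000003
tray t [[0.5078, 0.0536], [0.5431, -0.0712], [0.4519, -0.0978], [0.4144, 0.0277]] mean [ 0.4793 -0.0219]
15.799999999999997 16.3
tray s [[0.5378, -0.0737], [0.4497, -0.098], [0.423, 0.0157], [0.5022, 0.054]] mean [ 0.4782 -0.0255]
jar s [[0.602, 0.3267]] mean [0.602  0.3267]
jar t [[0.604, 0.3271]] mean [0.604  0.3271]
```

Run:
```python
from h import *
f=np.load("f0.npz")
crop(f["s"],335,150,115,90,6,"pics/s2.png")
```

```text
(no output)
```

View pics/s2.png

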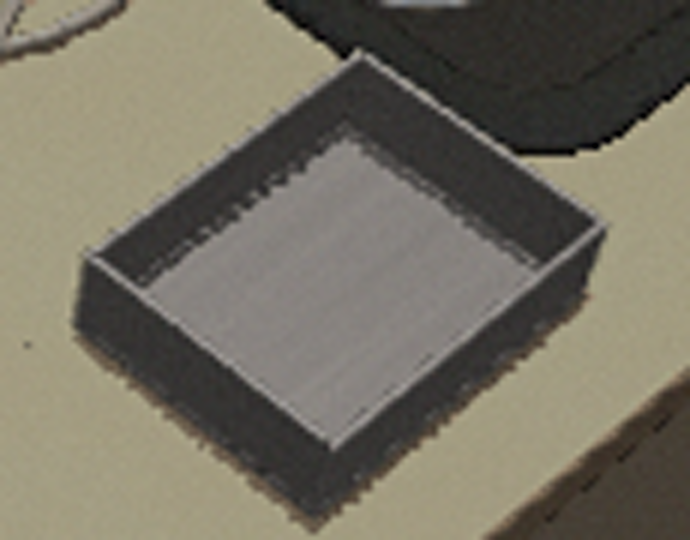

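```bash
cat > plan.py <<'E'
from h import *
from scipy.spatial.transform import Rotation as Ro
def cur():
    o=ctrl.get_obs(); return o,np.array(o["tool_pos"]),Ro.from_rotvec(o["tool_rot"])
def down(yaw): # tool z down, tool x at yaw (deg)
    a=np.radians(yaw); x=np.array([np.cos(a),np.sin(a),0]); z=np.array([0,0,-1.]); y=np.cross(z,x)
    return Ro.from_matrix(np.c_[x,y,z])
def row(p0,R0,p,R):
    return np.r_[R0.inv().apply(np.asarray(p)-p0)*100, np.degrees((R0.inv()*R).as_rotvec())].round(2).tolist()
def st():
    o,p,R=cur(); print("t",round(o["t"],2),"q",o["q"].round(3),"p",p.round(4),"z",R.as_matrix()[:,2].round(3),"xyaw",np.degrees(np.arctan2(*R.as_matrix()[1::-1,0])).round(1),"F",o["contact_force"].round(2),"op",round(o["opening"],4))
E
python3 - <<'E'
from plan import *
st();o,p,R=cur()
print(row(p,R,[.33,-.45,.23],down(23.6)*Ro.from_rotvec([0,.35,0])))
print(row(p,R,[.5,0,.23],down(12.2)))
E
```

```text
t 0.2 q [-1.278  0.053  1.614 -0.     1.476 -0.119] p [ 0.25   -0.5723  0.2055] z [-0.     0.001 -1.   ] xyaw 23.6 F [-0.43 -0.37  0.41] op 0.0854
[12.23, -8.01, -2.44, -0.07, 20.05, -0.02]
[45.82, -42.45, -2.39, -0.08, 0.0, 11.4]
```

Request:
play_rows(motion=[[[-1,4,-3,-1,0,10,0],[-1,8,-6,-2,0,20,0],[-1,12,-8,-2.5,0,20,0]]])

```text
t: 0.57
tool_pos: [0.3266, -0.4507, 0.2298]
tool_rot: [-2.961, -0.611, -0.523]
contact_force: [0.3, 0.7, 0.3]
opening: 0.0855
```

Run:
```python
from plan import *
st();o,p,R=cur()
for P in ([.5,-.1,.23],[.5,.15,.23],[.436,.318,.20]): print(row(p,R,P,down(12.2)))
```

```text
t 0.57 q [-1.269 -0.144  1.795  0.348  1.535 -0.126] p [ 0.3266 -0.4507  0.2298] z [ 0.314  0.138 -0.939] xyaw 23.3 F [0.34 0.71 0.34] op 0.0855
[27.98, -25.33, 10.28, -2.12, -19.99, 10.99]
[37.26, -48.29, 13.75, -2.12, -19.99, 10.99]
[36.95, -66.24, 16.88, -2.12, -19.99, 10.99]
```

Request:
play_rows(motion=[[[-1,5.6,-5,2,0,-5,2],[-1,11.2,-10,4,0,-10,4],[-1,16.8,-15,6,0,-15,6],[-1,22.4,-20,8,-1,-20,8],[-1,28,-25.3,10.3,-2.1,-20,11],[-1,29.8,-30,11,-2.1,-20,11],[-1,31.6,-34.6,11.6,-2.1,-20,11],[-1,33.4,-39,12.4,-2.1,-20,11],[-1,35.2,-43.6,13,-2.1,-20,11],[-1,37.3,-48.3,13.7,-2.1,-20,11],[-1,37.2,-53,14.5,-2.1,-20,11],[-1,37.1,-57,15.3,-2.1,-20,11],[-1,37,-61,16,-2.1,-20,11],[-1,36.95,-66.2,16.9,-2.1,-20,11],[-1,36.95,-66.2,16.9,-2.1,-20,11],[-1,36.95,-66.2,16.9,-2.1,-20,11]]])

```text
t: 2.58
tool_pos: [0.4362, 0.3175, 0.1998]
tool_rot: [3.123, 0.334, -0.001]
contact_force: [0.9, -0.8, -0.6]
opening: 0.0853
```

Run:
```python
from plan import *
st();o,p,R=cur()
for P in ([.436,.318,.10],[.436,.318,.031]): print(row(p,R,P,down(12.2)))
s,K,T=load("scene"); t,K2,T2=load("top")
crop(s,130,150,190,140,4,"pics/s3.png");crop(t,150,190,190,140,4,"pics/t3.png")
```

```text
t 2.58 q [ 0.491 -0.148  1.818 -0.     1.472  1.849] p [0.4362 0.3175 0.1998] z [-0. -0. -1.] xyaw 12.2 F [ 0.9  -0.81 -0.6 ] op 0.0853
[-0.01, -0.06, 9.98, 0.01, 0.02, 0.02]
[-0.0, -0.06, 16.88, 0.01, 0.02, 0.02]
```

View pics/s3.png

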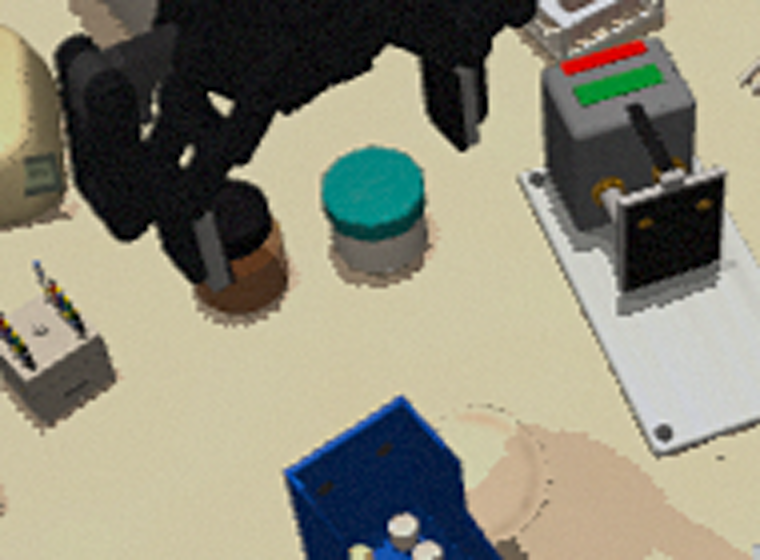

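View pics/t3.png

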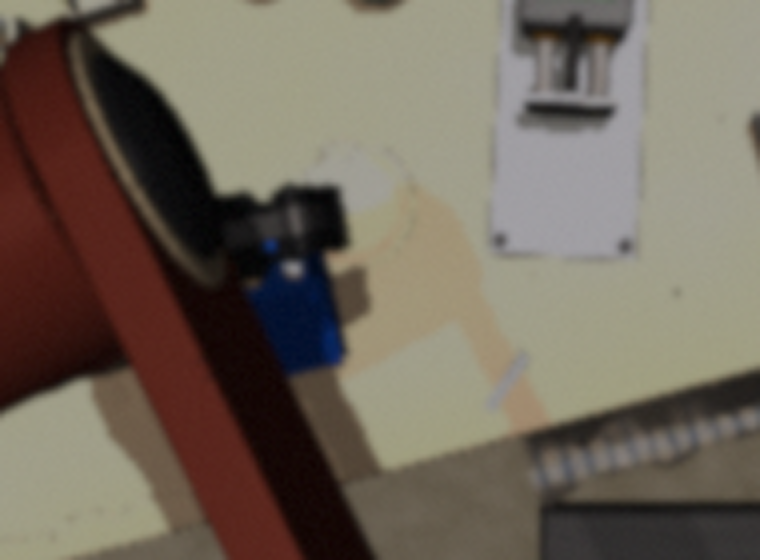

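The fingers open along the bin's width, above it. I'll descend to just above the rim and check the straddle.

Request:
play_rows(motion=[[[-1,0,0,4,0,0,0],[-1,0,0,8,0,0,0],[-1,0,0,10.5,0,0,0],[-1,0,0,10.5,0,0,0]]])

```text
t: 3.18
tool_pos: [0.4358, 0.315, 0.0929]
tool_rot: [3.123, 0.328, -0.007]
contact_force: [1.0, 0.4, 0.6]
opening: 0.0853
```

Run:
```python
from plan import *
st()
s,K,T=load("scene"); crop(s,150,210,150,112,5,"pics/s4.png")
```

```text
t 3.17 q [ 0.488 -0.054  1.915 -0.     1.285  1.849] p [0.4358 0.315  0.0929] z [-0.004 -0.002 -1.   ] xyaw 12.0 F [1.01 0.42 0.55] op 0.0853
```

View pics/s4.png

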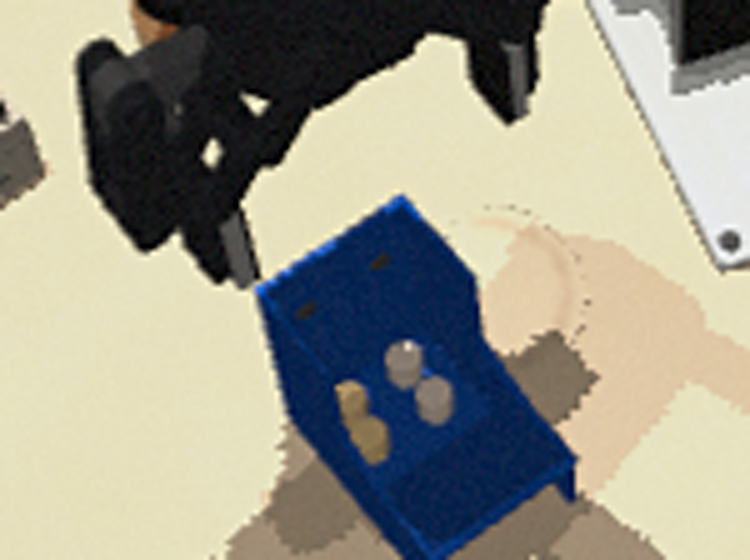

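Run:
```python
from plan import *
st();o,p,R=cur()
for P in ([.436,.318,.06],[.436,.318,.033]): print(row(p,R,P,down(12.2)))
f=np.load("f0.npz")
for s in(-1,1): print((proj(f["K"],f["T"],p+R.apply([0,s*.0425,-.013]))-[150,210])*5)
```

```text
t 3.23 q [ 0.488 -0.055  1.913  0.     1.285  1.849] p [0.437  0.3159 0.0949] z [-0.001 -0.    -1.   ] xyaw 12.0 F [ 0.51 -0.1   0.38] op 0.0854
[-0.05, -0.22, 3.49, 0.01, 0.05, -0.17]
[-0.05, -0.22, 6.19, 0.01, 0.05, -0.17]
[246.15424618 298.45449336]
[485.40772791 150.46074738]
```

Request:
play_rows(motion=[[[-1,0,-0.2,2.5,0,0,0],[-1,0,-0.2,5,0,0,0],[-1,0,-0.2,6.2,0,0,0],[-1,0,-0.2,6.2,0,0,0],[-1,0,-0.2,6.2,0,0,0]]])

```text
t: 3.85
tool_pos: [0.4377, 0.3184, 0.0345]
tool_rot: [-3.124, -0.329, -0.003]
contact_force: [0.3, -0.1, 0.2]
opening: 0.0855
```

Run:
```python
from plan import *
st()
s,K,T=load("scene"); crop(s,150,210,150,112,5,"pics/s5.png")
```

```text
t 3.85 q [0.491 0.025 1.944 0.    1.17  1.852] p [0.4377 0.3184 0.0345] z [ 0.002  0.001 -1.   ] xyaw 12.0 F [ 0.33 -0.15  0.21] op 0.0855
```

View pics/s5.png

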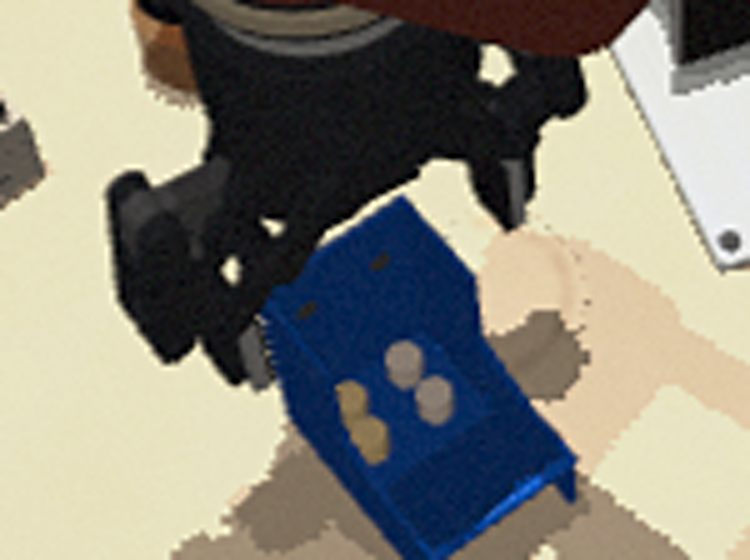

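Request:
play_rows(motion=[[[0,0,0,0,0,0,0],[0.2,0,0,0,0,0,0],[0.4,0,0,0,0,0,0],[0.6,0,0,0,0,0,0],[0.6,0,0,0,0,0,0],[0.6,0,0,0,0,0,0]]], newtons=60)

```text
t: 4.65
tool_pos: [0.4388, 0.3193, 0.0361]
tool_rot: [-3.122, -0.329, -0.007]
contact_force: [-0.6, 1.9, 4.8]
opening: 0.0545
```

Run:
```python
from plan import *
st()
s,K,T=load("scene"); crop(s,150,210,150,112,5,"pics/s6.png")
```

```text
t 4.65 q [4.920e-01 2.400e-02 1.943e+00 1.000e-03 1.170e+00 1.852e+00] p [0.4388 0.3193 0.0361] z [ 0.004  0.003 -1.   ] xyaw 12.0 F [-0.65  1.88  4.76] op 0.0545
```

View pics/s6.png

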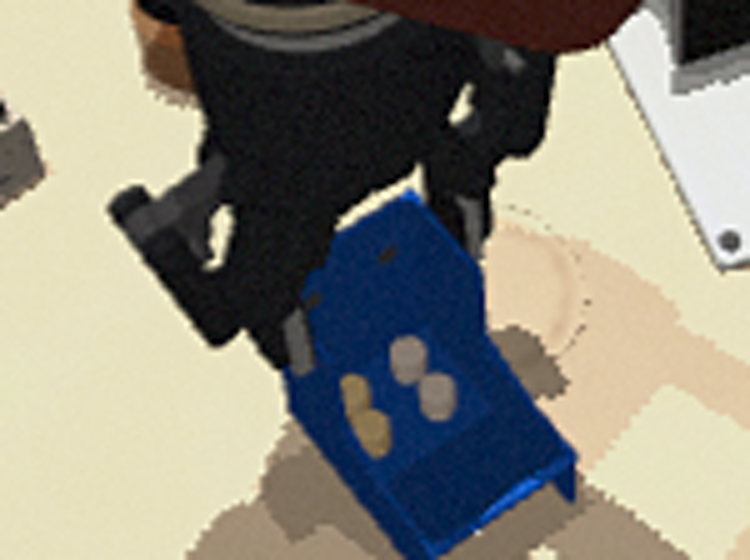

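Opening is 54.5 mm on the 56 mm bin, and all four ingots are still inside. Next: lift, then carry it upright to the tray.

```bash
cat >> plan.py <<'E'
LIP=np.array([-.0703,0,.0041])
def Rt(psi,th): return down(psi)*Ro.from_rotvec([0,np.radians(th),0])
def liprow(p0,R0,L,psi,th):
    R=Rt(psi,th); return row(p0,R0,np.asarray(L)-R.apply(LIP),R)
E
python3 - <<'E'
from plan import *
o,p,R=cur()
print(row(p,R,[.43,.315,.19],down(12)))
for i in range(1,15):
    a=i/14; print(row(p,R,[.43+.062*a,.315+(.056-.315)*a,.19],down(12+68*a)))
E
```

```text
[-0.88, 0.22, -15.4, -0.11, -0.26, 0.02]
[-0.83, 2.12, -15.4, -0.1, -0.26, -4.84]
[-0.79, 4.02, -15.4, -0.09, -0.27, -9.69]
[-0.74, 5.92, -15.41, -0.08, -0.27, -14.55]
[-0.69, 7.82, -15.41, -0.07, -0.27, -19.41]
[-0.64, 9.72, -15.41, -0.06, -0.28, -24.27]
[-0.59, 11.63, -15.42, -0.04, -0.28, -29.12]
[-0.55, 13.53, -15.42, -0.03, -0.28, -33.98]
[-0.5, 15.43, -15.42, -0.02, -0.28, -38.84]
[-0.45, 17.33, -15.43, -0.01, -0.29, -43.69]
[-0.4, 19.23, -15.43, 0.0, -0.29, -48.55]
[-0.36, 21.13, -15.43, 0.02, -0.29, -53.41]
[-0.31, 23.04, -15.44, 0.03, -0.29, -58.27]
[-0.26, 24.94, -15.44, 0.04, -0.29, -63.12]
[-0.21, 26.84, -15.44, 0.05, -0.29, -67.98]
```

Request:
play_rows(motion=[[[0.8,-0.1,0,-1.5,0,0,0],[0.8,-0.3,0,-4.5,0,0,0],[0.8,-0.5,0.1,-8,0,0,0],[0.8,-0.7,0.2,-11.5,0,0,0],[0.8,-0.9,0.2,-14.5,-0.1,-0.3,0],[0.8,-0.9,0.2,-15.4,-0.1,-0.3,0],[0.8,-0.9,0.2,-15.4,-0.1,-0.3,0]]])

```text
t: 5.58
tool_pos: [0.4297, 0.3149, 0.1898]
tool_rot: [3.124, 0.329, -0.001]
contact_force: [0.0, 0.6, -2.9]
opening: 0.0545
```

Run:
```python
from plan import *
st()
o,p,R=cur()
s,K,T=load("scene"); crop(s,150,130,190,140,4,"pics/s7.png")
for i in(2,15):
    a=(i-1)/14; print(row(p,R,[.43+.062*a,.315+(.056-.315)*a,.19],down(12+68*a)))
```

```text
t 5.58 q [ 0.493 -0.158  1.844  0.     1.457  1.854] p [0.4297 0.3149 0.1898] z [-0.001 -0.    -1.   ] xyaw 12.0 F [ 0.01  0.63 -2.93] op 0.0545
[0.08, 1.9, -0.02, -0.0, 0.04, -4.84]
[0.7, 26.62, -0.02, -0.02, 0.04, -67.98]
```

View pics/s7.png

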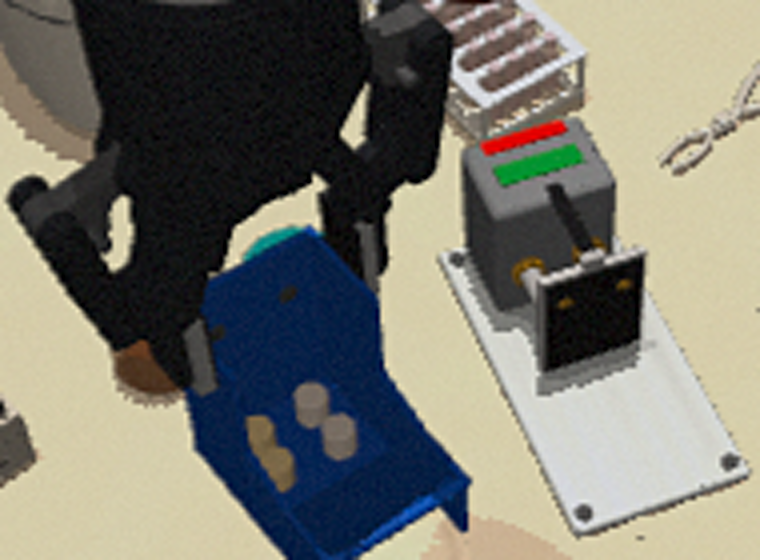

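The bin is lifted level at z≈0.19 with all four ingots in it. Carrying it to the tray.

Request:
play_rows(motion=[[[0.8,0,0.8,0,0,0,-2],[0.8,0.1,2.5,0,0,0,-6],[0.8,0.1,4.5,0,0,0,-11],[0.8,0.2,6.5,0,0,0,-16],[0.8,0.2,8.5,0,0,0,-21],[0.8,0.3,10.5,0,0,0,-26],[0.8,0.3,12.5,0,0,0,-31.5],[0.8,0.4,14.5,0,0,0,-37],[0.8,0.4,16.5,0,0,0,-42],[0.8,0.5,18.5,0,0,0,-47],[0.8,0.5,20.5,0,0,0,-52],[0.8,0.6,22.5,0,0,0,-57],[0.8,0.6,24.5,0,0,0,-62],[0.8,0.7,26,0,0,0,-66],[0.8,0.7,26.6,0,0,0,-68],[0.8,0.7,26.6,0,0,0,-68]]])

```text
t: 7.62
tool_pos: [0.4903, 0.0556, 0.1867]
tool_rot: [-2.405, -2.016, 0.008]
contact_force: [0.2, 0.7, -3.1]
opening: 0.0547
```

Run:
```python
from plan import *
st()
o,p,R=cur()
L0=p+R.apply(LIP); print("lip",L0)
s,K,T=load("scene"); crop(s,270,90,190,140,4,"pics/s8.png")
L=np.array([.48,-.013,.09])
print("low",liprow(p,R,L,80,0))
for th in range(8,97,8): print(liprow(p,R,L,80,th))
print(liprow(p,R,[.48,-.013,.055],80,96))
```

```text
t 7.62 q [-3.700e-02 -2.530e-01  1.929e+00 -1.000e-03  1.471e+00  1.380e-01] p [0.4903 0.0556 0.1867] z [-0.006 -0.001 -1.   ] xyaw 79.9 F [ 0.23  0.68 -3.14] op 0.0547
lip [ 0.47802583 -0.01359848  0.18269628]
low [0.11, 0.23, 9.25, -0.34, 0.11, -0.06]
[-0.02, 0.22, 8.28, -0.34, 8.11, -0.08]
[-0.28, 0.22, 7.33, -0.33, 16.11, -0.11]
[-0.67, 0.21, 6.43, -0.33, 24.11, -0.13]
[-1.18, 0.21, 5.59, -0.32, 32.11, -0.15]
[-1.81, 0.21, 4.84, -0.31, 40.11, -0.18]
[-2.53, 0.2, 4.17, -0.3, 48.11, -0.2]
[-3.34, 0.2, 3.61, -0.29, 56.11, -0.22]
[-4.22, 0.2, 3.17, -0.27, 64.11, -0.24]
[-5.15, 0.2, 2.86, -0.26, 72.11, -0.27]
[-6.12, 0.2, 2.68, -0.25, 80.11, -0.29]
[-7.1, 0.2, 2.64, -0.23, 88.11, -0.31]
[-8.07, 0.2, 2.73, -0.21, 96.11, -0.33]
[-8.07, 0.22, 6.23, -0.21, 96.11, -0.33]
```

View pics/s8.png

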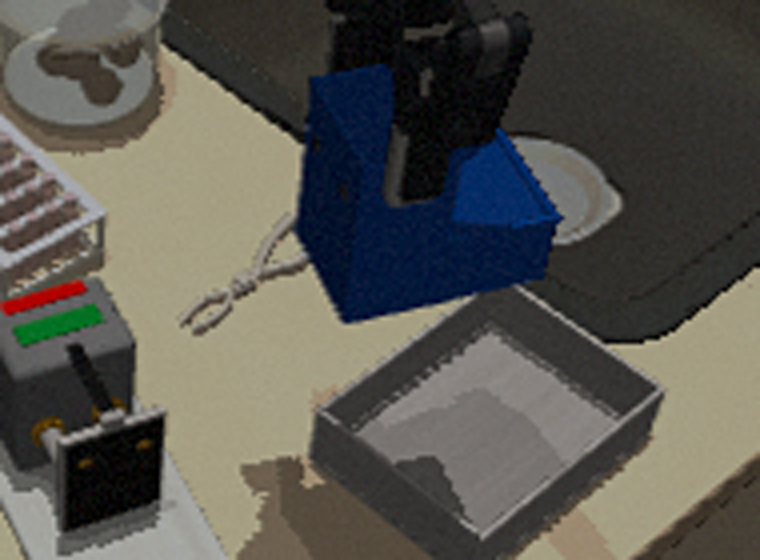

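The lip is over the tray's middle and the bin is still level. Lowering, then tipping about the lip.

Request:
play_rows(motion=[[[0.8,0,0.1,3,-0.3,0,0],[0.8,0.1,0.2,6.5,-0.3,0,0],[0.8,0.1,0.2,9.2,-0.3,0,0],[0.8,0,0.2,8.3,-0.3,8,0],[0.8,-0.3,0.2,7.5,-0.3,16,-0.1],[0.8,-0.7,0.2,6.8,-0.3,24,-0.1],[0.8,-1.2,0.2,6.3,-0.3,32,-0.1],[0.8,-1.8,0.2,5.8,-0.3,40,-0.2],[0.8,-2.5,0.2,5.7,-0.3,48,-0.2],[0.8,-3.3,0.2,5.6,-0.3,56,-0.2],[0.8,-4.2,0.2,5.7,-0.3,64,-0.2],[0.8,-5.2,0.2,5.6,-0.3,72,-0.3],[0.8,-6.1,0.2,5.6,-0.2,80,-0.3],[0.8,-7.1,0.2,5.6,-0.2,88,-0.3],[0.8,-8.1,0.2,5.7,-0.2,96,-0.3],[0.8,-8.1,0.2,5.7,-0.2,96,-0.3]]])

```text
t: 9.68
tool_pos: [0.4773, -0.0235, 0.1273]
tool_rot: [-1.255, -1.045, -1.385]
contact_force: [-0.4, 0.2, -2.0]
opening: 0.0543
```

Run:
```python
from plan import *
st()
o,p,R=cur()
print("lip",p+R.apply(LIP))
s,K,T=load("scene"); crop(s,270,90,190,140,4,"pics/s9.png")
t,K,T=load("top"); crop(t,290,150,190,140,4,"pics/t9.png")
```

```text
t 9.68 q [-0.788  0.478  1.941  1.154  2.045 -0.911] p [ 0.4773 -0.0235  0.1273] z [0.173 0.979 0.104] xyaw -96.2 F [-0.36  0.15 -1.98] op 0.0543
lip [ 0.47876552 -0.01214629  0.05782604]
```

View pics/s9.png

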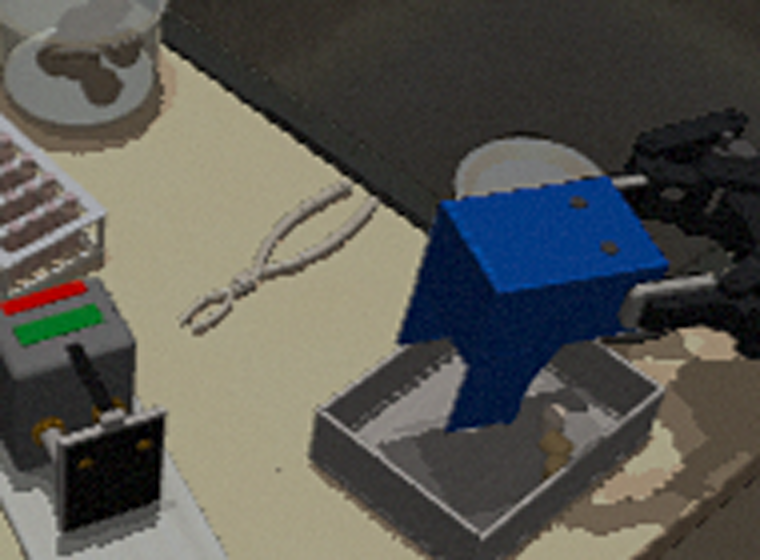

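View pics/t9.png

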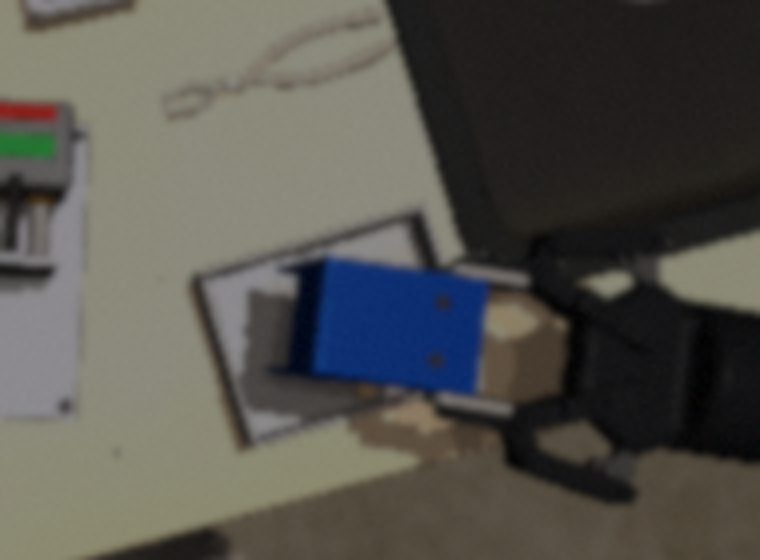

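Tipped to about 96°. I can see ingots at about (553,450) in the crop, inside the tray. I'll let it drain a moment, raise the bin, and count them.

Run:
```python
from plan import *
o,p,R=cur()
print(liprow(p,R,[.48,-.012,.06],80,102))
print(liprow(p,R,[.48,-.012,.06],80,96))
print(liprow(p,R,[.48,-.012,.16],80,96))
```

```text
[-0.13, -0.03, -0.67, -0.03, 6.21, -0.04]
[-0.04, -0.03, 0.06, -0.03, 0.21, -0.04]
[9.9, -0.03, 1.07, -0.03, 0.21, -0.04]
```

Request:
play_rows(motion=[[[0.8,-0.1,0,-0.7,0,6,0],[0.8,-0.1,0,-0.7,0,6,0],[0.8,0,0,0,0,0,0],[0.8,-0.1,0,-0.7,0,6,0],[0.8,-0.1,0,-0.7,0,6,0],[0.8,3,0,0.3,0,0,0],[0.8,6.5,0,0.7,0,0,0],[0.8,9.9,0,1,0,0,0],[0.8,9.9,0,1,0,0,0]]])

```text
t: 10.9
tool_pos: [0.4788, -0.0242, 0.2318]
tool_rot: [-1.257, -1.062, -1.389]
contact_force: [0.2, -0.3, -1.9]
opening: 0.0543
```

Run:
```python
from plan import *
st()
s,K,T=load("scene"); crop(s,310,130,150,112,5,"pics/s10.png")
```

```text
t 10.9 q [-0.787  0.249  1.978  1.245  2.108 -0.723] p [ 0.4788 -0.0242  0.2318] z [0.172 0.981 0.095] xyaw -103.3 F [ 0.22 -0.33 -1.91] op 0.0543
```

View pics/s10.png

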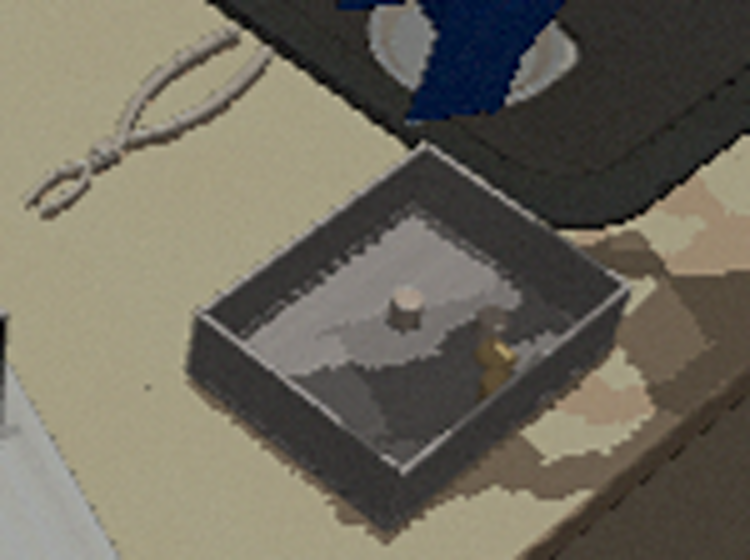

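All four ingots are in the tray, at crop positions (405,307), (490,322), (495,352) and (490,380). Now I'll turn the bin upright again and carry it to the fixture.

Run:
```python
from plan import *
o,p,R=cur()
L=np.array([.48,-.012,.17])
for th in range(88,-1,-8): print(liprow(p,R,L+[0,0,.02*(96-th)/96],80,th))
P=np.array([.492,.058,.19])
print()
for i in range(1,6): 
    a=i/9; print(row(p,R,P+a*(np.array([.45,.157,.19])-P),down(80-82.8*a)))
```

```text
[1.08, -0.04, 1.13, -0.06, -7.53, 0.13]
[1.1, -0.04, 2.12, -0.05, -15.53, 0.13]
[0.99, -0.03, 3.08, -0.04, -23.53, 0.14]
[0.76, -0.03, 3.99, -0.03, -31.53, 0.14]
[0.4, -0.03, 4.84, -0.02, -39.53, 0.14]
[-0.07, -0.03, 5.6, -0.01, -47.53, 0.14]
[-0.64, -0.03, 6.28, 0.0, -55.53, 0.15]
[-1.29, -0.04, 6.84, 0.01, -63.53, 0.15]
[-2.0, -0.04, 7.28, 0.02, -71.53, 0.15]
[-2.77, -0.04, 7.6, 0.03, -79.53, 0.15]
[-3.58, -0.04, 7.78, 0.04, -87.53, 0.15]
[-4.39, -0.04, 7.83, 0.06, -95.53, 0.15]

[-4.9, -0.73, 8.86, -7.61, -95.31, 7.11]
[-5.0, -1.38, 9.86, -15.27, -94.64, 14.06]
[-5.09, -2.02, 10.86, -22.91, -93.51, 20.99]
[-5.19, -2.67, 11.85, -30.52, -91.93, 27.9]
[-5.28, -3.32, 12.85, -38.09, -89.88, 34.76]
```

Request:
play_rows(motion=[[[0.8,1.1,0,1.1,0,-7.5,0],[0.8,1.1,0,2.1,0,-15.5,0],[0.8,1,0,3.1,0,-23.5,0],[0.8,0.8,0,4,0,-31.5,0],[0.8,0.4,0,4.8,0,-39.5,0],[0.8,0,0,5.6,0,-47.5,0],[0.8,-0.6,0,6.3,0,-55.5,0],[0.8,-1.3,0,6.8,0,-63.5,0],[0.8,-2,0,7.3,0,-71.5,0],[0.8,-2.8,0,7.6,0,-79.5,0.1],[0.8,-3.6,0,7.8,0,-87.5,0.1],[0.8,-4.4,0,7.8,0,-95.5,0.1],[0.8,-4.4,0,7.8,0,-95.5,0.1]]])

```text
t: 12.58
tool_pos: [0.4912, 0.0588, 0.1916]
tool_rot: [-2.4, -2.023, 0.003]
contact_force: [0.2, 0.2, -2.0]
opening: 0.0551
```

```bash
cat >> plan.py <<'E'
FY=-2.8
def F(x,y=0):
    a=np.radians(FY); return np.array([.5122+x*np.cos(a)-y*np.sin(a),.1534+x*np.sin(a)+y*np.cos(a)])
E
python3 - <<'E'
from plan import *
st()
o,p,R=cur()
P=p.copy(); E=np.array([*F(-.055),.19])
for i in range(1,12): 
    a=i/11; print(row(p,R,P+a*(E-P),down(80+(FY-80)*a)))
E
```

```text
t 12.57 q [-3.200e-02 -2.550e-01  1.923e+00  1.000e-03  1.477e+00  1.380e-01] p [0.4912 0.0588 0.1916] z [-0.003  0.001 -1.   ] xyaw 80.2 F [ 0.15  0.15 -2.  ] op 0.0551
[0.82, -0.45, 0.02, -0.19, -0.01, 7.78]
[1.64, -0.91, 0.03, -0.19, 0.01, 15.3]
[2.46, -1.36, 0.05, -0.19, 0.02, 22.83]
[3.28, -1.82, 0.07, -0.19, 0.03, 30.36]
[4.1, -2.27, 0.08, -0.19, 0.04, 37.88]
[4.91, -2.72, 0.1, -0.18, 0.06, 45.41]
[5.73, -3.18, 0.11, -0.18, 0.07, 52.94]
[6.55, -3.63, 0.13, -0.18, 0.08, 60.47]
[7.37, -4.09, 0.15, -0.18, 0.09, 67.99]
[8.19, -4.54, 0.16, -0.17, 0.11, 75.52]
[9.01, -4.99, 0.18, -0.17, 0.12, 83.05]
```

Request:
play_rows(motion=[[[0.8,0.8,-0.4,0,-0.2,0,7.5],[0.8,1.6,-0.9,0,-0.2,0,15],[0.8,2.5,-1.4,0,-0.2,0,23],[0.8,3.3,-1.8,0.1,-0.2,0,30.5],[0.8,4.1,-2.3,0.1,-0.2,0,38],[0.8,4.9,-2.7,0.1,-0.2,0.1,45.5],[0.8,5.7,-3.2,0.1,-0.2,0.1,53],[0.8,6.5,-3.6,0.1,-0.2,0.1,60.5],[0.8,7.4,-4.1,0.2,-0.2,0.1,68],[0.8,8.2,-4.5,0.2,-0.2,0.1,75.5],[0.8,9,-5,0.2,-0.2,0.1,83],[0.8,9,-5,0.2,-0.2,0.1,83]]])

```text
t: 14.08
tool_pos: [0.4567, 0.1555, 0.1889]
tool_rot: [3.141, -0.073, -0.002]
contact_force: [-0.2, -0.3, -2.3]
opening: 0.0544
```

Run:
```python
from plan import *
st()
o,p,R=cur()
for z in (.12,.065,.045): print(row(p,R,[*F(-.055),z],down(FY)))
s,K,T=load("scene"); crop(s,230,130,150,112,5,"pics/s11.png")
t,K,T=load("top"); crop(t,240,150,110,85,7,"pics/t11.png")
```

```text
t 14.07 q [ 0.174 -0.287  1.954  0.     1.477  1.791] p [0.4567 0.1555 0.1889] z [-0.002 -0.    -1.   ] xyaw -2.7 F [-0.17 -0.35 -2.3 ] op 0.0544
[0.07, -0.06, 6.89, 0.01, 0.09, 0.13]
[0.07, -0.06, 12.39, 0.01, 0.09, 0.13]
[0.08, -0.06, 14.39, 0.01, 0.09, 0.13]
```

View pics/s11.png

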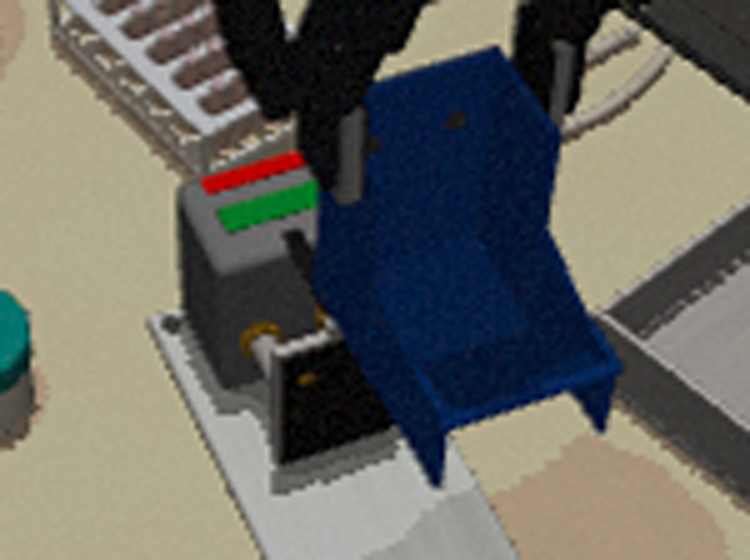

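View pics/t11.png

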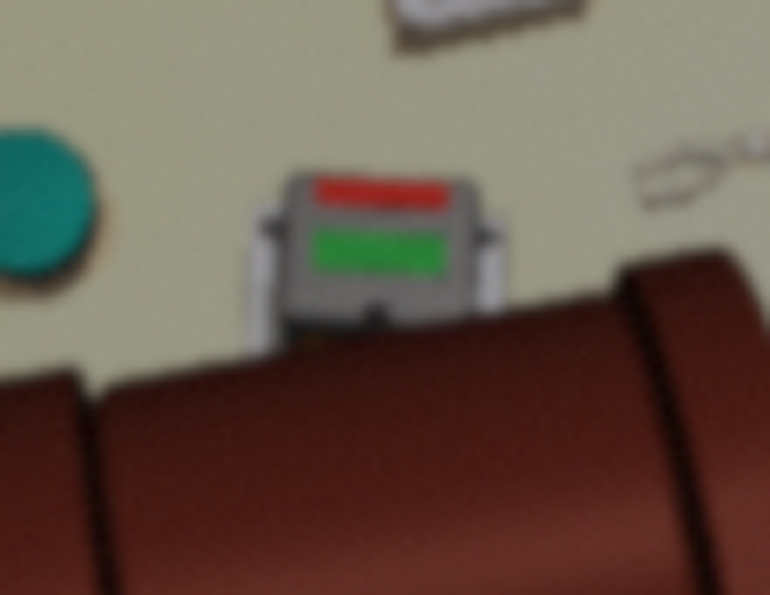

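The bin is upright above the ledge, with its lip corners at about (437,420) and (620,365) in the crop. I'll check the bin's pose in the hand with these points.

Run:
```python
from plan import *
o,p,R=cur(); f=np.load("f0.npz");K,T=f["K"],f["T"]
g=lambda u:((u[0]+.5)/5-.5+230,(u[1]+.5)/5-.5+130)
for n,u,bz in(("lipL",(437,420),.034),("lipR",(620,365),.034),("backR",(498,47),.08),("botL",(437,488),0),("botR",(602,432),0)):
    X=plane(K,T,g(u),p[2]-.0361+bz); t=R.inv().apply(X-p); print(n,"bin x,y",(t[0]+.0193).round(4),(-t[1]).round(4))
```

```text
lipL bin x,y -0.047 0.0288
lipR bin x,y -0.0496 -0.0267
backR bin x,y 0.0367 -0.0278
botL bin x,y -0.0462 0.0266
botR bin x,y -0.0469 -0.0263
```

The in-hand pose agrees within about 4 mm, with width and yaw good. Lowering onto the ledge in front of the plate.

Request:
play_rows(motion=[[[0.8,0,0,3,0,0,0],[0.8,0.1,-0.1,7,0,0.1,0.1],[0.8,0.1,-0.1,11,0,0.1,0.1],[0.8,0.1,-0.1,13.5,0,0.1,0.1],[0.8,0.1,-0.1,14.4,0,0.1,0.1],[0.8,0.1,-0.1,14.4,0,0.1,0.1]]])

```text
t: 14.92
tool_pos: [0.458, 0.1558, 0.0452]
tool_rot: [3.14, -0.076, 0.001]
contact_force: [0.8, -0.5, -0.6]
opening: 0.0546
```

Run:
```python
from plan import *
st()
o,p,R=cur()
for z in (.0425,): print(row(p,R,[*F(-.055),z],down(FY)))
s,K,T=load("scene"); crop(s,230,150,150,112,5,"pics/s12.png")
```

```text
t 14.93 q [ 1.740e-01 -1.300e-01  2.073e+00 -1.000e-03  1.198e+00  1.794e+00] p [0.458  0.1558 0.0452] z [ 0.    -0.001 -1.   ] xyaw -2.8 F [ 0.75 -0.51 -0.61] op 0.0546
[-0.07, -0.02, 0.27, 0.03, -0.02, 0.03]
```

View pics/s12.png

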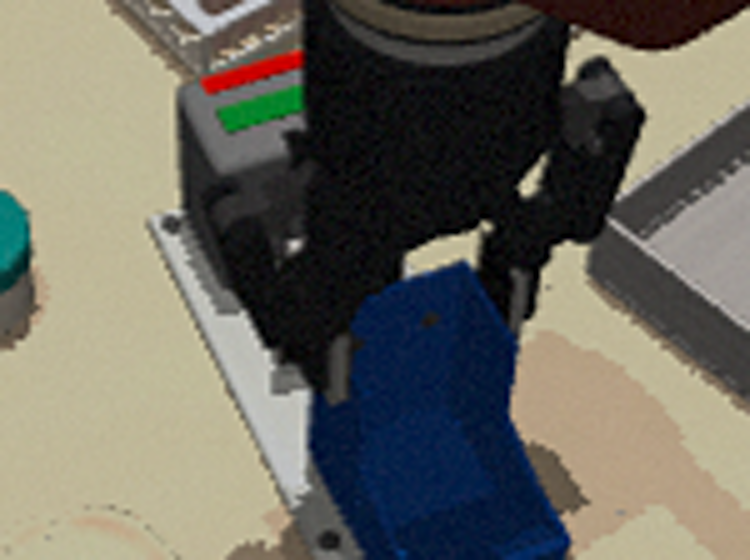

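Request:
play_rows(motion=[[[0.8,0,0,0.1,0,0,0],[0.8,0,0,0.15,0,0,0],[0.8,0,0,0.15,0,0,0]]])

```text
t: 15.35
tool_pos: [0.4591, 0.1561, 0.0452]
tool_rot: [-3.141, 0.076, -0.005]
contact_force: [0.1, 0.7, -1.7]
opening: 0.0546
```

Run:
```python
from plan import *
st()
```

```text
t 15.35 q [ 1.750e-01 -1.290e-01  2.073e+00 -1.000e-03  1.195e+00  1.794e+00] p [0.4591 0.1561 0.0452] z [ 0.003 -0.    -1.   ] xyaw -2.8 F [ 0.06  0.71 -1.65] op 0.0546
```

Request:
play_rows(motion=[[[0.8,0,0,0.1,0,0,0],[0.8,0,0,0.2,0,0,0],[0.8,0,0,0.2,0,0,0]]])

```text
t: 15.72
tool_pos: [0.4589, 0.1561, 0.043]
tool_rot: [3.141, -0.076, 0.004]
contact_force: [-0.3, -0.3, -0.8]
opening: 0.0545
```

Run:
```python
from plan import *
for i in range(4):
    st(); load("top")
```

```text
t 15.72 q [ 1.750e-01 -1.260e-01  2.074e+00 -1.000e-03  1.191e+00  1.794e+00] p [0.4589 0.1561 0.043 ] z [ 0.003 -0.    -1.   ] xyaw -2.8 F [-0.32 -0.29 -0.85] op 0.0545
t 15.78 q [ 1.750e-01 -1.260e-01  2.074e+00 -1.000e-03  1.191e+00  1.794e+00] p [0.459  0.1561 0.043 ] z [ 0.003 -0.    -1.   ] xyaw -2.8 F [ 0.14  0.57 -1.85] op 0.0547
t 15.82 q [ 1.750e-01 -1.260e-01  2.074e+00 -1.000e-03  1.191e+00  1.794e+00] p [0.459  0.1561 0.0431] z [ 0.003 -0.    -1.   ] xyaw -2.8 F [ 0.72 -0.46 -0.91] op 0.0546
t 15.88 q [ 1.750e-01 -1.260e-01  2.074e+00 -1.000e-03  1.191e+00  1.794e+00] p [0.4591 0.1562 0.0431] z [ 0.003 -0.    -1.   ] xyaw -2.8 F [ 0.5   0.14 -2.11] op 0.0544
```

Force z averages about −1.4 N, which is the bin's weight, so it isn't on the ledge yet. One more mm down, then I'll approach the plate.

Request:
play_rows(motion=[[[0.8,0,0,0.1,0,0.1,0],[0.8,0,0,0.1,0,0.2,0],[0.8,0.8,0,0.1,0,0.2,0],[0.8,1.6,0,0.1,0,0.2,0],[0.8,2.4,0,0.1,0,0.2,0],[0.8,3,0,0.1,0,0.2,0],[0.8,3,0,0.1,0,0.2,0]]])

```text
t: 16.8
tool_pos: [0.4896, 0.1546, 0.0422]
tool_rot: [3.141, -0.076, 0.01]
contact_force: [-1.2, 0.5, -0.7]
opening: 0.0547
```

```bash
cat > fchk.py <<'E'
from plan import *
Fs=[]
for i in range(4):
    o,p,R=cur(); Fs.append(o["contact_force"]); t,K,T=load("top" if i else "scene")
    if i==0: s=t
st(); print("F",np.mean(Fs,0).round(2)); d=p[:2]-F(0); a=np.radians(FY)
print("tcp fx",(d@[np.cos(a),np.sin(a)]).round(4),"fy",(d@[-np.sin(a),np.cos(a)]).round(4))
import sys; crop(s,230,140,150,112,5,f"pics/s{sys.argv[1]}.png"); crop(t,240,150,110,85,7,f"pics/t{sys.argv[1]}.png")
E
python3 fchk.py 13
```

```text
t 17.0 q [ 1.620e-01 -5.700e-02  2.011e+00 -1.000e-03  1.181e+00  1.781e+00] p [0.4889 0.1547 0.0422] z [ 0.006 -0.    -1.   ] xyaw -2.8 F [ 0.47 -0.1  -1.42] op 0.0547
F [-0.59  0.13 -0.68]
tcp fx -0.0233 fy 0.0001
```

View pics/s13.png

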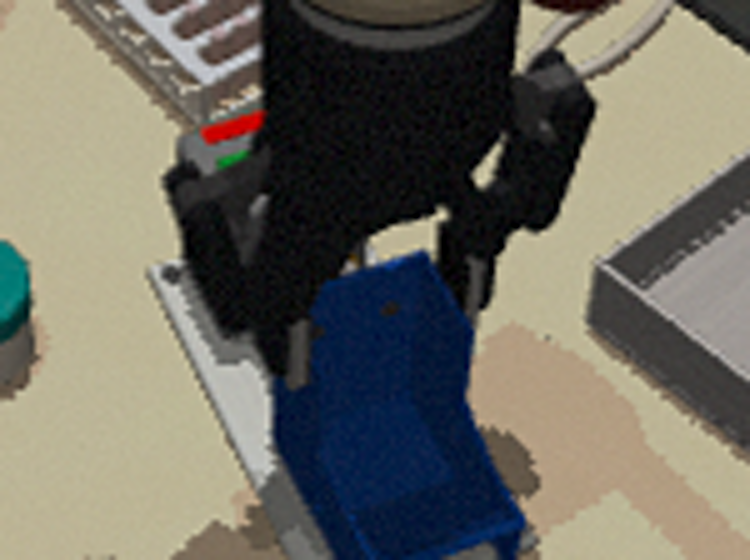

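View pics/t13.png

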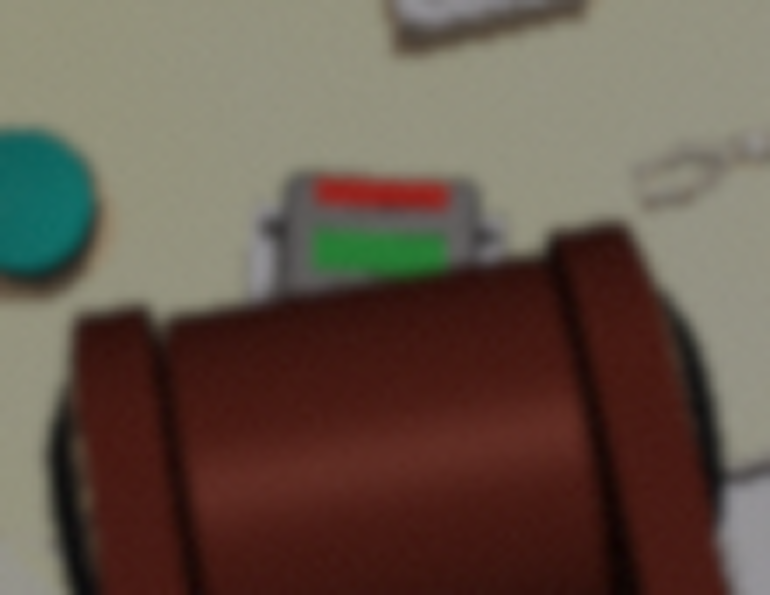

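Both views hide the pointer behind the arm, so I'll gauge the press by wrist force (500 N/m, aiming for about 8 N) and by the measured travel.

Request:
play_rows(motion=[[[0.8,0.3,0,0,0,-0.2,0],[0.8,0.6,0,0,0,-0.4,0],[0.8,0.9,0,0,0,-0.4,0],[0.8,1.2,0,0,0,-0.4,0],[0.8,1.2,0,0,0,-0.4,0],[0.8,1.2,0,0,0,-0.4,0]]])

```text
t: 17.75
tool_pos: [0.5005, 0.1541, 0.0421]
tool_rot: [3.141, -0.076, -0.002]
contact_force: [-3.9, 0.2, -0.3]
opening: 0.0547
```

```bash
python3 fchk.py 14
```

```text
t 17.95 q [ 0.156 -0.025  1.98   0.     1.187  1.775] p [0.5006 0.1541 0.0421] z [-0.001 -0.    -1.   ] xyaw -2.8 F [-4.14 -0.9  -0.08] op 0.0547
F [-4.18  0.    0.72]
tcp fx -0.0116 fy 0.0001
```

Request:
play_rows(motion=[[[0.8,0.2,0,0,0,0,0],[0.8,0.4,0,0,0,0,0],[0.8,0.6,0,0,0,0,0],[0.8,0.75,0,0,0,0,0],[0.8,0.75,0,0,0,0,0],[0.8,0.75,0,0,0,0,0],[0.8,0.75,0,0,0,0,0]]])

```text
t: 18.82
tool_pos: [0.5073, 0.1537, 0.0421]
tool_rot: [3.14, -0.076, -0.005]
contact_force: [-7.2, -0.5, 2.6]
opening: 0.0543
```

```bash
python3 fchk.py 15
```

```text
t 19.02 q [ 0.154 -0.008  1.964  0.     1.189  1.772] p [0.5073 0.1537 0.0421] z [-0.003 -0.    -1.   ] xyaw -2.8 F [-6.65 -0.82  3.6 ] op 0.0545
F [-7.06 -0.66  3.04]
tcp fx -0.0049 fy 0.0
```

View pics/s15.png

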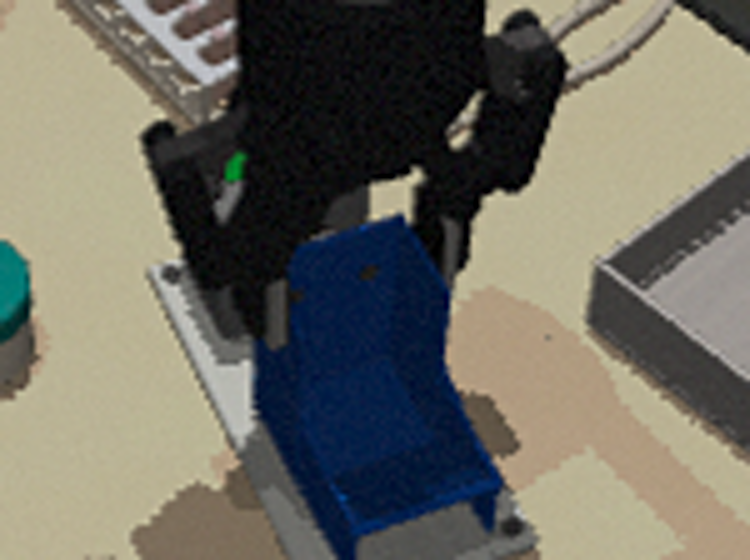

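View pics/t15.png

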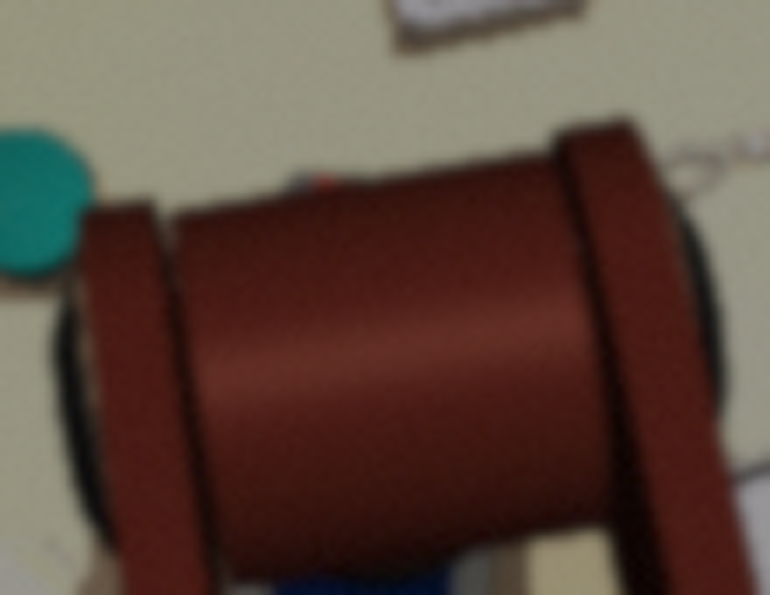

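Request:
play_rows(motion=[[[0.8,0.1,0,0,0,0.1,0],[0.8,0.2,0,0,0,0.1,0],[0.8,0.2,0,0,0,0.1,0],[0.8,0.2,0,0,0,0.1,0],[0.8,0.2,0,0,0,0.1,0],[0.8,0.2,0,0,0,0.1,0]]])

```text
t: 19.77
tool_pos: [0.5083, 0.1536, 0.0421]
tool_rot: [3.14, -0.076, -0.007]
contact_force: [-8.0, -0.3, 4.8]
opening: 0.0543
```

```bash
sed -i 's/crop(s,230,140,150,112,5/crop(s,265,165,80,100,6/' fchk.py; python3 fchk.py 16
python3 - <<'E'
from plan import *
s,K,T=load("scene"); crop(s,340,140,110,100,5,"pics/s17.png"); crop(s,160,130,150,112,5,"pics/s18.png")
E
```

```text
t 19.98 q [ 0.153 -0.005  1.961  0.     1.19   1.772] p [0.5083 0.1536 0.0421] z [-0.004 -0.001 -1.   ] xyaw -2.8 F [-8.37 -0.94  4.59] op 0.0546
F [-7.86 -0.28  4.32]
tcp fx -0.0038 fy 0.0
```

View pics/s16.png

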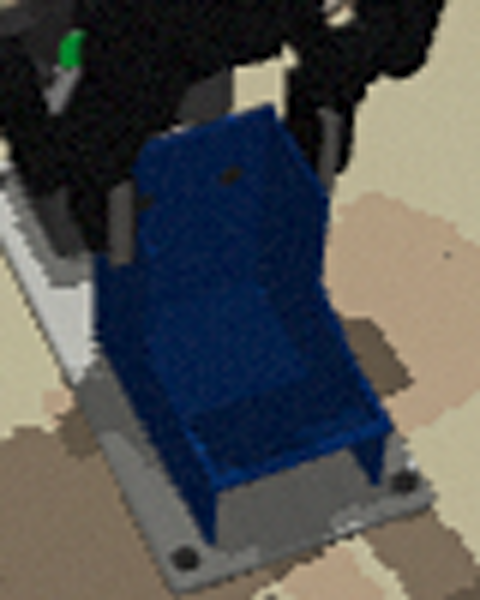

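View pics/s17.png

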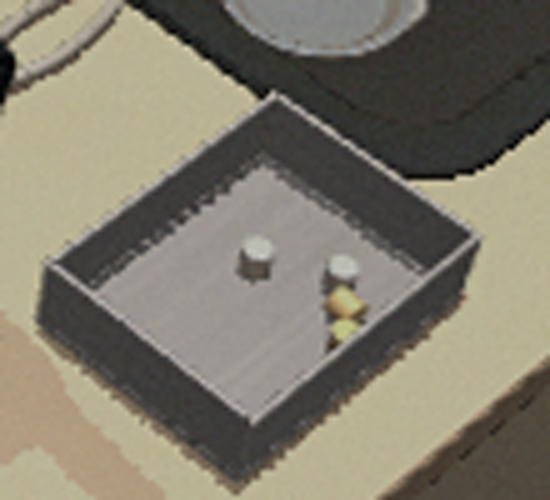

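View pics/s18.png

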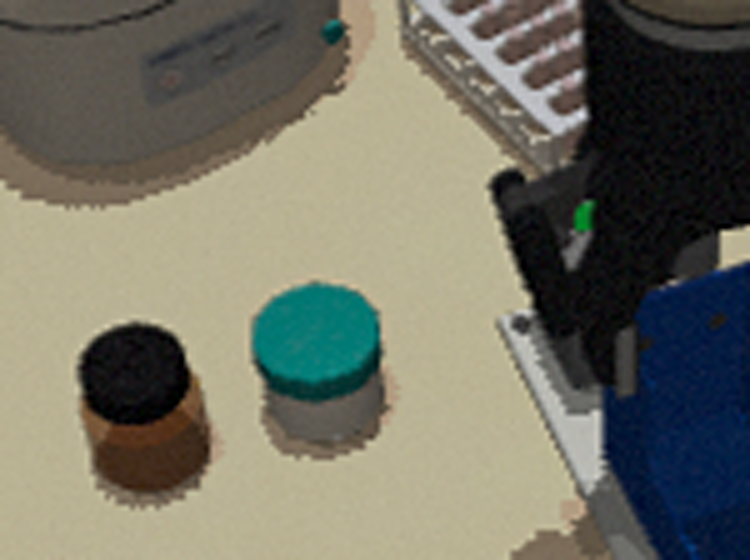

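Run:
```python
from plan import *
f=np.load("f0.npz");K,T=f["K"],f["T"]; a=np.radians(FY)
g=lambda u:((u[0]+.5)/6-.5+265,(u[1]+.5)/6-.5+165)
for n,u,z in(("lipL",(214,489),.040),("lipR",(390,429),.040),("backR",(272,104),.086),("botL",(212,543),.006),("botR",(379,485),.006),("scrL",(186,558),.006),("scrR",(404,481),.006),("FL",(178,592),.006),("FR",(438,495),.006)):
    d=plane(K,T,g(u),z)[:2]-F(0); print(n,"fx",(d@[np.cos(a),np.sin(a)]).round(4),"fy",(d@[-np.sin(a),np.cos(a)]).round(4))
```

```text
lipL fx -0.0727 fy 0.0277
lipR fx -0.0736 fy -0.0264
backR fx 0.0145 fy -0.0285
botL fx -0.069 fy 0.0258
botR fx -0.0698 fy -0.0274
scrL fx -0.0708 fy 0.0348
scrR fx -0.0714 fy -0.0347
FL fx -0.0804 fy 0.0415
FR fx -0.0797 fy -0.0417
```

The bin's lip and back both put its back face at fixture x≈+14.5 mm, centred within 1 mm and square. The force of 7.9 N implies 15.7 mm. One steadiness check while holding, then I'll hand it in.

Run:
```python
from plan import *
Fs=[];Ps=[]
for i in range(16):
    load("top"); o,p,R=cur(); Fs.append(o["contact_force"]); Ps.append(p)
Fs=np.array(Fs);Ps=np.array(Ps)
print(Fs[:8].mean(0).round(2),Fs[8:].mean(0).round(2),Ps[0],Ps[-1]); st()
```

```text
[-7.96 -0.23  3.91] [-7.82 -0.23  4.19] [0.50834913 0.15361821 0.04209328] [0.50835113 0.15358374 0.04210445]
t 20.82 q [ 0.153 -0.005  1.961  0.     1.19   1.772] p [0.5084 0.1536 0.0421] z [-0.004 -0.001 -1.   ] xyaw -2.8 F [-8.49 -0.39  3.39] op 0.0545
```

Run:
```python
from station import ctrl
print(ctrl.finish_job())
```

```text
the job is handed in; nothing more can be done
None
```

I tipped the four ingots into the tray and stood the bin on the fixture ledge. I handed the job in at about 21 s with the arm still holding the bin pressed against the stop plate.

**What the last checks showed:**
- **Ingots:** all four were visible in the tray.
- **Bin position:** centred within about 1 mm, upright and square to well under a degree, and resting on the ledge.
- **Press:** the wrist force was steady at about 7.9 N, with no drift over 0.8 s, which means about 15.7 mm of plate travel.
- **Bystanders:** by eye in the last pictures, the pot and jar had not moved.

**Gaps and disagreements:**
- **Pointer not seen:** the arm hid the pointer in both views, so I judged the green band from force and position only.
- **Travel readings differ:** the picture measurement gave about 14.5 mm of travel against 15.7 mm from the force. Both are within the 10 to 22 mm green range.
- **Downward push:** the bin also presses down on the ledge with roughly 4 N.

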